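# Straighten the knocked line guides on a fishing rod

### The job

Two of the four line guides on the fishing rod in the wrapping machine have been knocked over, one towards you and one away from you. Nudge each of them back upright, in line with the two straight ones, with a light push of the fingertips against the side of its ring, then withdraw. Do not grip anything, and leave the straight guides and the things on the bench alone.

Things in the scene. Friction and masses are not known exactly. Their poses are not given: they have to be found in the camera images.
- wrapper: Rod wrapping machine, fixed: black track bed 140 mm wide, 30 mm high, two roller rests, headstock (193 mm high) at the +y end, its chuck holding a straight black rod, 14 mm diameter, that does not turn. Origin: on the bench below the rod's axis, which is level, 130 mm up. y runs along the rod to the chuck, x away from the robot, z up; place and yaw (up to 0.12 rad) vary.
- wraps_a: Red thread wraps (19 mm diameter, fixed) that hold guide a on the rod. Origin: on the rod's axis, directly below the upright guide's ring; axes parallel to the machine's.
- guide_a (a joint): Lean of guide a about the rod's axis, rad: 0 upright, positive away from the robot, negative towards it, range -0.8 to 0.8. Starts leaning away (+0.28 to +0.45). Held by friction under its thread (about 1.5 N at the ring): it stays where it is pushed, no spring or stop. The four polished steel guides are alike, in any order along the rod, about 140 mm apart (115 at least).
- ring_a (a point): Centre of the ring of guide a, 46 mm from the rod's axis. Ring square across the rod (hole along it), 32 mm outside, of 5 mm bar, top 62 mm from the axis. Legs, narrower than the ring, slope to the rod 24 mm to either side along it. Push with the tips 10 to 20 mm below this centre: higher up they press the ring down and it jams. Axes turn with the guide: y along the rod, z from axis to ring.
- wraps_b: Red thread wraps (19 mm diameter, fixed) that hold guide b on the rod. Origin: on the rod's axis, directly below the upright guide's ring; axes parallel to the machine's.
- guide_b (a joint): Lean of guide b about the rod's axis, rad: 0 upright, positive away from the robot, negative towards it, range -0.8 to 0.8. Starts leaning to the robot (-0.45 to -0.28). Held by friction under its thread (about 1.5 N at the ring): it stays where it is pushed, no spring or stop. The four polished steel guides are alike, in any order along the rod, about 140 mm apart (115 at least).
- ring_b (a point): Centre of the ring of guide b, 46 mm from the rod's axis. Ring square across the rod (hole along it), 32 mm outside, of 5 mm bar, top 62 mm from the axis. Legs, narrower than the ring, slope to the rod 24 mm to either side along it. Push with the tips 10 to 20 mm below this centre: higher up they press the ring down and it jams. Axes turn with the guide: y along the rod, z from axis to ring.
- wraps_c: Red thread wraps (19 mm diameter, fixed) that hold guide c on the rod. Origin: on the rod's axis, directly below the upright guide's ring; axes parallel to the machine's.
- guide_c (a joint): Lean of guide c about the rod's axis, rad: 0 upright, positive away from the robot, negative towards it, range -0.8 to 0.8. Starts upright. Held by friction under its thread (about 1.5 N at the ring): it stays where it is pushed, no spring or stop. The four polished steel guides are alike, in any order along the rod, about 140 mm apart (115 at least).
- ring_c (a point): Centre of the ring of guide c, 46 mm from the rod's axis. Ring square across the rod (hole along it), 32 mm outside, of 5 mm bar, top 62 mm from the axis. Legs, narrower than the ring, slope to the rod 24 mm to either side along it. Push with the tips 10 to 20 mm below this centre: higher up they press the ring down and it jams. Axes turn with the guide: y along the rod, z from axis to ring.
- wraps_d: Red thread wraps (19 mm diameter, fixed) that hold guide d on the rod. Origin: on the rod's axis, directly below the upright guide's ring; axes parallel to the machine's.
- guide_d (a joint): Lean of guide d about the rod's axis, rad: 0 upright, positive away from the robot, negative towards it, range -0.8 to 0.8. Starts upright. Held by friction under its thread (about 1.5 N at the ring): it stays where it is pushed, no spring or stop. The four polished steel guides are alike, in any order along the rod, about 140 mm apart (115 at least).
- ring_d (a point): Centre of the ring of guide d, 46 mm from the rod's axis. Ring square across the rod (hole along it), 32 mm outside, of 5 mm bar, top 62 mm from the axis. Legs, narrower than the ring, slope to the rod 24 mm to either side along it. Push with the tips 10 to 20 mm below this centre: higher up they press the ring down and it jams. Axes turn with the guide: y along the rod, z from axis to ring.
- spool_green: Loose thread spool, green with white flanges, 30 mm diameter, 42 mm high, standing on the bench on the robot's side of the bed. Origin under its centre.
- spool_orange: Loose thread spool, orange with white flanges, 30 mm diameter, 42 mm high, standing on the bench on the robot's side of the bed. Origin under its centre.
- tape_roll: Loose roll of masking tape lying flat on the bench beyond the bed, 90 mm outside, 24 mm high. Origin under its centre.
- finish_bottle: Loose small clear bottle with a black cap, 36 mm diameter, 85 mm high, standing on the bench beyond the bed. Origin under its centre.

How it is judged:
At the end, for the whole second after the job is handed in: All four guides stand still and upright: the two that leaned within 0.08 rad (about 5 mm at the top of the ring), the other two within 0.06 rad; the spools, tape roll and bottle are within 10 mm of where they stood (not (value of joint guide_a above 0.08 rad or value of joint guide_a below -0.08 rad) and not (value of joint guide_b above 0.08 rad or value of joint guide_b below -0.08 rad) and not (value of joint guide_c above 0.06 rad or value of joint guide_c below -0.06 rad) and not (value of joint guide_d above 0.06 rad or value of joint guide_d below -0.06 rad) and velocity of joint guide_a between -0.05 and 0.05 rad/s and velocity of joint guide_b between -0.05 and 0.05 rad/s and distance of each of spool_green, spool_orange, tape_roll, finish_bottle from where it was at the start of the episode below 0.01 m); the robot touches nothing.
It fails at once if a guide is pushed, pressed or squeezed with more than 15 N (contact force between anything else and guide_a above 15 N or contact force between anything else and guide_b above 15 N or contact force between anything else and guide_c above 15 N or contact force between anything else and guide_d above 15 N).
It fails at once if a guide is taken between the fingers instead of pushed ((contact force between the fingers and guide_a above 0.5 N and ((x of the grasp point in the frame of ring_a between -0.009 and 0.009 m and z of the grasp point in the frame of ring_a below 0.022 m) or (x of the grasp point in the frame of ring_a between -0.0165 and 0.0165 m and z of the grasp point in the frame of ring_a below 0.004 m))) or (contact force between the fingers and guide_b above 0.5 N and ((x of the grasp point in the frame of ring_b between -0.009 and 0.009 m and z of the grasp point in the frame of ring_b below 0.022 m) or (x of the grasp point in the frame of ring_b between -0.0165 and 0.0165 m and z of the grasp point in the frame of ring_b below 0.004 m))) or (contact force between the fingers and guide_c above 0.5 N and ((x of the grasp point in the frame of ring_c between -0.009 and 0.009 m and z of the grasp point in the frame of ring_c below 0.022 m) or (x of the grasp point in the frame of ring_c between -0.0165 and 0.0165 m and z of the grasp point in the frame of ring_c below 0.004 m))) or (contact force between the fingers and guide_d above 0.5 N and ((x of the grasp point in the frame of ring_d between -0.009 and 0.009 m and z of the grasp point in the frame of ring_d below 0.022 m) or (x of the grasp point in the frame of ring_d between -0.0165 and 0.0165 m and z of the grasp point in the frame of ring_d below 0.004 m)))).
It fails at once if one of the two upright guides is turned by more than 0.06 rad ((value of joint guide_c above 0.06 rad or value of joint guide_c below -0.06 rad) or (value of joint guide_d above 0.06 rad or value of joint guide_d below -0.06 rad)).
It fails at once if the machine or the rod is struck with more than 20 N (contact force between any of the fingers, the arm and wrapper above 20 N).
It fails at once if a spool, the tape roll or the bottle is moved or lifted by more than 10 mm (distance of any of spool_green, spool_orange, tape_roll, finish_bottle from where it was at the start of the episode above 0.01 m).
It also fails if it takes over 48 s, if anything falls off the work surface, if the arm or the gripper's body presses on something with over 40 N, if the wrist force passes 120 N, or if a joint passes its speed limit or range.

### The arm

A 6-joint arm with a two-finger parallel gripper is mounted at the origin on the work surface. World frame = base frame: x ahead of the robot, y to its left, z up, the work surface at z = 0. Lengths are in m, angles in rad, forces in N, time in s.
With the tool pointing down it reaches from about 0.375 to 0.9 m from the base axis. Payload 3.1 kg.
Tool frame: the origin (TCP) lies at the very end of the fingers, on their centre line; the grasp point (between the pads) lies 19 mm behind it; z points along the fingers, y is the line along which they close (so a half turn about z gives the same grasp; the last joint's range is limited). The gripper opens to 85 mm and grips with 20 to 120 N. Pads are 22 mm wide; open, the fingers measure 114 mm over their backs; the gripper's body (76 mm by 85 mm) begins 54 mm behind the grasp point. The pads swing forward as they close: fully open they stand 13 mm farther back than shut.
Start: joints at [-1.327, 0.527, 1.433, -0, 1.181, -0.178], TCP at [0.256, -0.57, 0.231] pointing down, gripper open.
Joint ranges: [-3.08, 3.08], [-0.75, 2.2], [0.22, 2.44], [-1.43, 4.57], [0, 2.65], [-2.85, 2.85]. Speed limits (rad/s): [2.79, 2.79, 3.14, 3.14, 3.14, 3.14].

### API

Orientations are given as a unit quaternion [x, y, z, w].
In Python, from plant import manip, cams gives the robot as it stands.
- The arm moves only by the tool servo_tool, never from a script. Its argument "targets" is a list of rows, each an object of numbers: "dx", "dy", "dz": the shift along the tool's x, y, z in mm; "wx", "wy", "wz": the turn, a rotation vector about the tool's x, y, z in rad. A call has 1 to 20 rows; each row is the pose to reach, as a shift and turn from the pose commanded when the call began, along the tool's axes at that moment; what a row does not reach only later rows make up. A row lasts 1/10 s, in which the tool goes at most 50 mm and 8.59 degrees, less where a joint would pass 70% of its speed; a pose out of reach is approached as far as the arm can. A call with a gripper value outside its range is refused whole. "claw" is the opening, from -1 (shut) to 1 (fully open), so that 0 is half open, set as the call begins (left out, the last holds). The fingers move at their own pace and stop on an object; the grip force is fixed at half the most. Time passes only in rows, so rows that repeat a pose let the fingers close. It gives the time, the measured TCP pose, the force, the opening and the grip force at its end, in the units of the state.
- manip.observe(): the state, without advancing time (a new reading comes with each control period).
- cams.camera(name): name is "scene" or "top" or "wrist"; returns a dict with "color" (480x640x3 uint8, red, green, blue), "mtx" (3x3 intrinsics, pixels), "extrinsics" (4x4, takes a point from world to camera coordinates). Camera axes: x right, y down, z forward; pixel columns grow to the right and rows downward; lengths in m; the calibration is good to about 2 mm. A picture is of the moment at which its call begins. There is no depth.
- manip.hand_in(): hands the job in; it is judged then, once.
Trained networks look in a picture, given as the dict that the camera call returned (one of the last four; its "shot" number tells which), for a name from the list of things; names that differ only in an ending like _2 or _b are one class to them, and where a whole thing is asked for, a point or a joint stands for the part that bears it (a point fixed in the world has none). Each returns a list of dicts, best first, with "conf" (0 to 1); they miss things now and then, are a little off and sometimes report something else, mostly with a low value. They report only what shows in the picture. A call takes as long as a camera call.
- cams.cut_out(picture, name): "region" (480x640 bool, what is visible of it) and "bbox" ([left, top, right, bottom] in pixels, round what is visible of it).
The state is a dict: "clock": time; "joints": joint angles; "joint_vel": joint speeds; "effort": joint torques, N m; "position": TCP position; "tcp_rot": TCP orientation; "ft_force": force on the tool from outside, world axes, zero at the start; "torque": the same for the moment, N m; "opening": finger opening in m; "gripper_force": force on a finger pad.
Only numpy, scipy, OpenCV 4.12 (cv2) and the standard library are available. Lean on these libraries where they do the work, as an engineer would, in place of code of your own. Each camera call takes 0.05 s, during which the arm holds its last target. There are 200 camera calls.

## Working session

There is one attempt and no reset: what is moved stays moved. The work goes in short steps, Python scripts to look and compute and a tool call to move; the robot and the scene stay as the last step left them, time stands still between calls to the robot, and variables do not carry over. Pictures are saved under pics/ and viewed, at most 10 in all, crops included, and the job is handed in when it is done.

Besides the shell and the picture viewer there is one more tool, called after ">>>" by a JSON object that holds its "op" and its "data", one argument or row to a line. servo_tool: Moves the arm, as the interface text tells. Its arguments: {"type":"object","properties":{"targets":{"type":"array","items":{"type":"object","properties":{"dx":{"type":"number"},"dy":{"type":"number"},"dz":{"type":"number"},"wx":{"type":"number"},"wy":{"type":"number"},"wz":{"type":"number"}}}},"claw":{"type":"number"}},"required":["targets"]}

```bash
mkdir -p pics; cat > h.py <<'E'
import numpy as np, cv2
from plant import manip, cams
def save(p,n): cv2.imwrite(f'pics/{n}.png', p['color'][:,:,::-1])
def proj(p,X):
    X=np.atleast_2d(X); c=X@p['extrinsics'][:3,:3].T+p['extrinsics'][:3,3]
    u=c@p['mtx'].T; return u[:,:2]/u[:,2:]
def ray(p,uv):
    R=p['extrinsics'][:3,:3]; t=p['extrinsics'][:3,3]
    return -R.T@t, R.T@np.linalg.inv(p['mtx'])@np.array([uv[0],uv[1],1.])
def onz(p,uv,z):
    o,d=ray(p,uv); return o+d*(z-o[2])/d[2]
E
python3 - <<'E'
from h import *
s=manip.observe(); print(s['clock'],s['position'],s['tcp_rot'],s['opening'])
ims=[]
for n in ['scene','top']:
    p=cams.camera(n); save(p,n+'0')
    print(n,np.round(-p['extrinsics'][:3,:3].T@p['extrinsics'][:3,3],3), np.round(p['extrinsics'][:3,:3],2).tolist(), p['mtx'][0,0])
    for k in ['wraps_a','guide_a','spool_green','spool_orange','tape_roll','finish_bottle']:
        for r in cams.cut_out(p,k):
            ys,xs=np.nonzero(r['region']); c=(xs.mean(),ys.mean())
            print(k,round(r['conf'],2),np.round(r['bbox']),np.round(c,1),len(xs), np.round(onz(p,c,0.13 if 'wr' in k else 0.176 if 'gu' in k else .02),3))
E
```

```text
0.0 [ 0.25572475 -0.56948367  0.23034538] [ 9.77841570e-01  2.09343356e-01 -3.64145517e-05 -1.10568784e-03] 0.08556000479482531
scene [ 0.76  -0.299  0.747] [[0.84, 0.54, -0.01], [0.45, -0.72, -0.53], [-0.29, 0.44, -0.85]] 449.68895336971
wraps_a 0.87 [339. 158. 372. 202.] [354.2 176.8] 463 [0.537 0.155 0.13 ]
wraps_a 0.79 [294. 220. 334. 272.] [312.6 240.7] 471 [0.546 0.007 0.13 ]
wraps_a 0.75 [193. 363. 242. 436.] [218.9 397.9] 813 [ 0.573 -0.263  0.13 ]
wraps_a 0.63 [250. 283. 293. 339.] [271.2 308.2] 673 [ 0.558 -0.123  0.13 ]
guide_a 0.79 [257. 293. 282. 310.] [270.5 299.4] 174 [ 0.564 -0.126  0.176]
guide_a 0.76 [348. 154. 364. 186.] [356.2 165.6] 195 [0.545 0.144 0.176]
guide_a 0.5 [296. 220. 321. 242.] [305.3 226.5] 174 [ 0.539 -0.001  0.176]
guide_a 0.49 [206. 379. 234. 419.] [222.5 395.9] 288 [ 0.589 -0.261  0.176]
spool_green 0.77 [254. 230. 268. 254.] [259.6 241.5] 319 [0.424 0.007 0.02 ]
spool_orange 0.68 [224. 282. 239. 306.] [231.4 293.6] 330 [ 0.446 -0.106  0.02 ]
tape_roll 0.86 [330. 360. 387. 419.] [355.9 389. ] 1329 [ 0.713 -0.131  0.02 ]
tape_roll 0.45 [127.  34. 
[... 522 characters left out ...]
0.268  0.13 ]
guide_a 0.67 [246. 253. 252. 270.] [246.6 260.4] 65 [0.541 0.149 0.176]
guide_a 0.52 [404. 237. 416. 255.] [409.6 246.8] 81 [ 0.561 -0.127  0.176]
guide_a 0.51 [481. 224. 498. 240.] [489.6 232.9] 93 [ 0.583 -0.261  0.176]
guide_a 0.51 [322. 258. 346. 274.] [332.4 262. ] 139 [0.537 0.003 0.176]
spool_green 0.58 [326. 317. 344. 334.] [332.9 325.7] 170 [0.423 0.004 0.02 ]
spool_orange 0.68 [384. 307. 399. 322.] [390.1 313.4] 208 [ 0.446 -0.108  0.02 ]
tape_roll 0.75 [376. 159. 422. 204.] [397.1 181. ] 816 [ 0.71  -0.129  0.02 ]
tape_roll 0.53 [ 17. 198. 639. 313.] [331.7 259.8] 42680 [0.553 0.005 0.02 ]
finish_bottle 0.87 [272. 184. 288. 200.] [280.5 190.9] 323 [0.694 0.107 0.02 ]
```

```bash
python3 - <<'E'
import cv2
a=cv2.imread('pics/top0.png')[190:300,200:540]; cv2.imwrite('pics/tc.png',cv2.resize(a,None,fx=2.35,fy=2.35,interpolation=2))
a=cv2.imread('pics/scene0.png')[140:440,170:400]; cv2.imwrite('pics/sc.png',cv2.resize(a,None,fx=2,fy=2,interpolation=2))
E
```

```text
(no output)
```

View pics/tc.png

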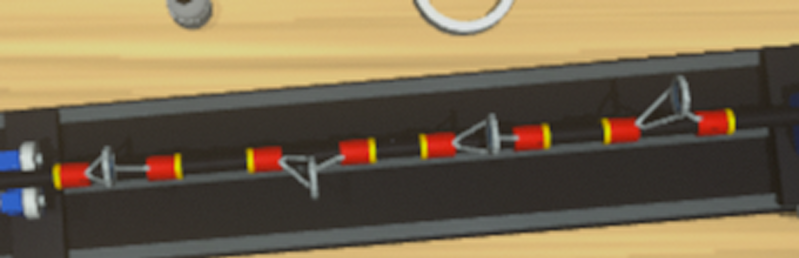

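View pics/sc.png

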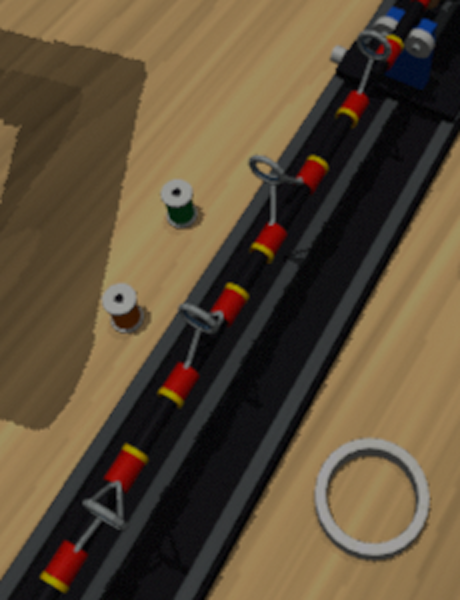

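The top view shows four guides. From left (+y) the rings are at crop (107,165) upright, (314,177) leaning towards the robot (b), (491,135) upright and (681,97) leaning away (a). The scene view agrees. Next I fit the rod line and the leans.

```bash
cat > fit.py <<'E'
from h import *
from scipy.optimize import minimize
def rodline(p):
    hsv=cv2.cvtColor(p['color'],cv2.COLOR_RGB2HSV); P=[]
    for r in cams.cut_out(p,'wraps_a')[:4]:
        l,t,R,b=[int(v) for v in r['bbox']]
        m=np.zeros((480,640),bool); m[t-2:b+3,l-2:R+3]=1
        m&=((hsv[...,0]<35)|(hsv[...,0]>172))&(hsv[...,1]>170)&(hsv[...,2]>60)
        ys,xs=np.nonzero(m)
        P+= [onz(p,(x,y),.13)[:2] for x,y in zip(xs,ys)]
    P=np.array(P); k=np.polyfit(P[:,1],P[:,0],1)
    for _ in range(3):
        e=P[:,0]-np.polyval(k,P[:,1]); P=P[abs(e)<.02]; k=np.polyfit(P[:,1],P[:,0],1)
    return k
def ringpts(k,y,lean):
    u=np.array([-k[0],-1,0]); u=-u/np.linalg.norm(u); u=np.array([k[0],1,0])/np.hypot(k[0],1)
    xm=np.array([u[1],-u[0],0]); z=np.array([0,0,1.])
    zr=xm*np.sin(lean)+z*np.cos(lean); xr=xm*np.cos(lean)-z*np.sin(lean)
    c=np.array([np.polyval(k,y),y,.13])+.046*zr
    a=np.linspace(0,2*np.pi,60)[:,None]
    return c+.0135*(np.cos(a)*xr+np.sin(a)*zr)
def fitring(p,k,y0,du=0):
    hsv=cv2.cvtColor(p['color'],cv2.COLOR_RGB2HSV).astype(float)
    g=np.where(hsv[...,1]<75,hsv[...,2],0); g=cv2.GaussianBlur(np.minimum(g,160).astype(np.float32),(0,0),.8)
    best=None
    for y in np.arange(y0-.02,y0+.021,.001):
        for l in np.arange(-.6,.61,.02):
            uv=proj(p,ringpts(k,y,l)).astype(np.float32)
            s=cv2.remap(g,uv[:,:1],uv[:,1:],1).mean()
            if best is None or s>best[0]: best=(s,y,l)
    f=lambda v:-cv2.remap(g,*[proj(p,ringpts(k,v[0],v[1]*10)).astype(np.float32)[:,i:i+1] for i in(0,1)],1).mean()
    r=minimize(f,[best[1],best[2]/10],method='Nelder-Mead',options=dict(initial_simplex=[[best[1],best[2]/10],[best[1]+.001,best[2]/10],[best[1],best[2]/10+.002]]))
    return round(float(-r.fun),1),round(float(r.x[0]),4),round(float(r.x[1]*10),3)
YS=dict(up1=.15,b=.003,up2=-.127,a=-.265)
def report(cam,k=None):
    p=cams.camera(cam); kk=rodline(p); print(cam,kk, 'yaw',np.arctan(-kk[0]))
    for n,y in YS.items(): print(n,fitring(p,kk if k is None else k,y))
    return p,kk
E
python3 - <<'E'
from fit import *
for c in ['top','scene']: report(c)
E
```

```text
top [-0.07037069  0.55207315] yaw 0.07025487669639399
up1 (117.9, 0.152, -0.037)
b (126.1, 0.0044, -0.442)
up2 (116.9, -0.1275, -0.021)
a (99.6, -0.2633, 0.364)
scene [-0.07155828  0.551689  ] yaw 0.07143651439469037
up1 (59.4, 0.1689, 0.097)
b (61.2, 0.004, -0.42)
up2 (63.5, -0.1192, 0.026)
a (86.7, -0.2626, 0.376)
```

>>> {"op": "servo_tool", "data": {
  "targets": [
    {"dz": -30},
    {"dx": 40,"dy": -11,"dz": -30,"wz": 0.05},
    {"dx": 80,"dy": -22,"dz": -30,"wz": 0.1},
    {"dx": 120,"dy": -33,"dz": -30,"wz": 0.15},
    {"dx": 160,"dy": -45,"dz": -30,"wz": 0.2},
    {"dx": 200,"dy": -56,"dz": -30,"wz": 0.25},
    {"dx": 240,"dy": -67,"dz": -30,"wz": 0.3},
    {"dx": 280,"dy": -78,"dz": -30,"wz": 0.351},
    {"dx": 320,"dy": -89,"dz": -30,"wz": 0.351},
    {"dx": 360,"dy": -100,"dz": -30,"wz": 0.351},
    {"dx": 400,"dy": -111,"dz": -30,"wz": 0.351},
    {"dx": 440,"dy": -123,"dz": -30,"wz": 0.351},
    {"dx": 469,"dy": -131,"dz": -30,"wz": 0.351},
    {"dx": 469,"dy": -131,"dz": -30,"wz": 0.351},
    {"dx": 469,"dy": -131,"dz": -30,"wz": 0.351},
    {"dx": 469,"dy": -131,"dz": -30,"wz": 0.351}
  ],
  "claw": -1
}}

```text
schema error: expected keys dx, dy, dz, wx, wy, wz
```

>>> {"op": "servo_tool", "data": {
  "targets": [
    {"dx": 0,"dy": 0,"dz": -30,"wx": 0,"wy": 0,"wz": 0},
    {"dx": 40,"dy": -11,"dz": -30,"wx": 0,"wy": 0,"wz": 0.05},
    {"dx": 80,"dy": -22,"dz": -30,"wx": 0,"wy": 0,"wz": 0.1},
    {"dx": 120,"dy": -33,"dz": -30,"wx": 0,"wy": 0,"wz": 0.15},
    {"dx": 160,"dy": -45,"dz": -30,"wx": 0,"wy": 0,"wz": 0.2},
    {"dx": 200,"dy": -56,"dz": -30,"wx": 0,"wy": 0,"wz": 0.25},
    {"dx": 240,"dy": -67,"dz": -30,"wx": 0,"wy": 0,"wz": 0.3},
    {"dx": 280,"dy": -78,"dz": -30,"wx": 0,"wy": 0,"wz": 0.351},
    {"dx": 320,"dy": -89,"dz": -30,"wx": 0,"wy": 0,"wz": 0.351},
    {"dx": 360,"dy": -100,"dz": -30,"wx": 0,"wy": 0,"wz": 0.351},
    {"dx": 400,"dy": -111,"dz": -30,"wx": 0,"wy": 0,"wz": 0.351},
    {"dx": 440,"dy": -123,"dz": -30,"wx": 0,"wy": 0,"wz": 0.351},
    {"dx": 469,"dy": -131,"dz": -30,"wx": 0,"wy": 0,"wz": 0.351},
    {"dx": 469,"dy": -131,"dz": -30,"wx": 0,"wy": 0,"wz": 0.351},
    {"dx": 469,"dy": -131,"dz": -30,"wx": 0,"wy": 0,"wz": 0.351},
    {"dx": 469,"dy": -131,"dz": -30,"wx": 0,"wy": 0,"wz": 0.351}
  ],
  "claw": -1
}}

```text
clock: 2.5
position: [0.6293, -0.2594, 0.2611]
tcp_rot: [0.999, 0.035, -0.0, 0.0]
ft_force: [-0.2, -0.4, -0.0]
opening: 0.0001
gripper_force: 0.0
```

>>> {"op": "servo_tool", "data": {
  "targets": [
    {"dx": 0,"dy": 0,"dz": 30,"wx": 0,"wy": 0,"wz": 0},
    {"dx": 0,"dy": 0,"dz": 60,"wx": 0,"wy": 0,"wz": 0},
    {"dx": 0,"dy": 0,"dz": 85,"wx": 0,"wy": 0,"wz": 0},
    {"dx": 0,"dy": 0,"dz": 100,"wx": 0,"wy": 0,"wz": 0},
    {"dx": 0,"dy": 0,"dz": 100,"wx": 0,"wy": 0,"wz": 0},
    {"dx": 0,"dy": 0,"dz": 100,"wx": 0,"wy": 0,"wz": 0}
  ]
}}

```text
clock: 3.1
position: [0.6303, -0.2597, 0.162]
tcp_rot: [0.999, 0.035, 0.0, 0.0]
ft_force: [0.8, -0.5, 0.9]
opening: 0.0001
gripper_force: 0.0
```

```bash
python3 - <<'E'
from h import *
s=manip.observe(); print(s['clock'],s['position'])
ims=[]
for n,uvc in [('scene',None),('top',None)]:
    p=cams.camera(n); c=proj(p,s['position'])[0]; print(n,c)
    u,v=int(c[0]),int(c[1]); r0=max(0,min(v-60,340)); c0=max(0,min(u-70,500))
    ims.append(cv2.resize(p['color'][r0:r0+140,c0:c0+140,::-1],(400,400))); print(c0,r0)
cv2.imwrite('pics/a1.png',np.hstack(ims))
E
```

```text
3.1 [ 0.63027991 -0.25967367  0.16204836]
scene [251.80618126 416.08309063]
181 340
top [484.94418974 206.6441176 ]
414 146
```

View pics/a1.png

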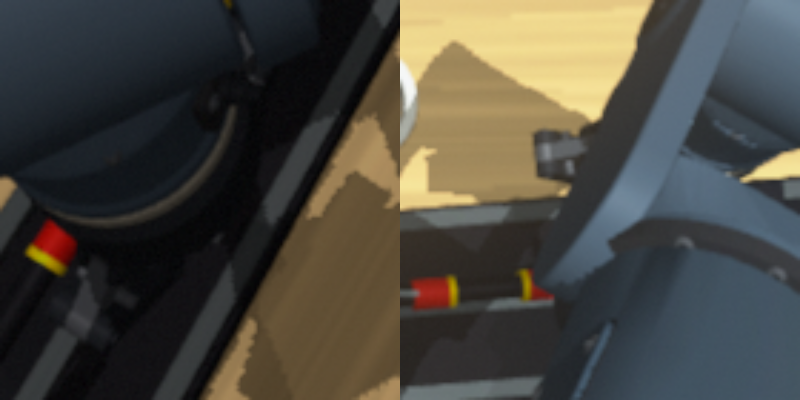

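The arm hides the guide from both cameras here, so I'll push by the numbers to a conservative point, watch the force, then lift clear and look.

>>> {"op": "servo_tool", "data": {
  "targets": [
    {"dx": -4,"dy": 0,"dz": 2,"wx": 0,"wy": 0,"wz": 0},
    {"dx": -8,"dy": 0,"dz": 2,"wx": 0,"wy": 0,"wz": 0},
    {"dx": -10,"dy": 0,"dz": 2,"wx": 0,"wy": 0,"wz": 0},
    {"dx": -12,"dy": 0,"dz": 2,"wx": 0,"wy": 0,"wz": 0},
    {"dx": -14,"dy": 0,"dz": 2,"wx": 0,"wy": 0,"wz": 0},
    {"dx": -16,"dy": 0,"dz": 2,"wx": 0,"wy": 0,"wz": 0},
    {"dx": -18,"dy": 0,"dz": 2,"wx": 0,"wy": 0,"wz": 0},
    {"dx": -20,"dy": 0,"dz": 2,"wx": 0,"wy": 0,"wz": 0},
    {"dx": -22,"dy": 0,"dz": 2,"wx": 0,"wy": 0,"wz": 0},
    {"dx": -24,"dy": 0,"dz": 2,"wx": 0,"wy": 0,"wz": 0}
  ]
}}

```text
clock: 4.2
position: [0.6064, -0.2606, 0.1595]
tcp_rot: [0.999, 0.035, 0.0, 0.0]
ft_force: [1.8, -0.6, 0.1]
opening: -0.0002
gripper_force: 1.1
```

>>> {"op": "servo_tool", "data": {
  "targets": [
    {"dx": -1,"dy": 0,"dz": 0,"wx": 0,"wy": 0,"wz": 0},
    {"dx": -2,"dy": 0,"dz": 0,"wx": 0,"wy": 0,"wz": 0},
    {"dx": -3,"dy": 0,"dz": 0,"wx": 0,"wy": 0,"wz": 0},
    {"dx": -4,"dy": 0,"dz": 0,"wx": 0,"wy": 0,"wz": 0},
    {"dx": -5,"dy": 0,"dz": 0,"wx": 0,"wy": 0,"wz": 0},
    {"dx": -5,"dy": 0,"dz": 0,"wx": 0,"wy": 0,"wz": 0}
  ]
}}

```text
clock: 4.8
position: [0.6009, -0.2607, 0.1592]
tcp_rot: [0.999, 0.035, -0.0, -0.0]
ft_force: [1.9, -0.3, -0.4]
opening: 0.0001
gripper_force: 0.8
```

>>> {"op": "servo_tool", "data": {
  "targets": [
    {"dx": 8,"dy": 0,"dz": 0,"wx": 0,"wy": 0,"wz": 0},
    {"dx": 20,"dy": 0,"dz": 0,"wx": 0,"wy": 0,"wz": 0},
    {"dx": 30,"dy": 0,"dz": 0,"wx": 0,"wy": 0,"wz": 0},
    {"dx": 30,"dy": 0,"dz": -30,"wx": 0,"wy": 0,"wz": 0},
    {"dx": 30,"dy": 0,"dz": -65,"wx": 0,"wy": 0,"wz": 0},
    {"dx": 30,"dy": 0,"dz": -100,"wx": 0,"wy": 0,"wz": 0},
    {"dx": 15,"dy": -34,"dz": -100,"wx": 0,"wy": 0,"wz": 0},
    {"dx": 0,"dy": -68,"dz": -100,"wx": 0,"wy": 0,"wz": 0},
    {"dx": -15,"dy": -102,"dz": -100,"wx": 0,"wy": 0,"wz": 0},
    {"dx": -30,"dy": -136,"dz": -100,"wx": 0,"wy": 0,"wz": 0},
    {"dx": -45,"dy": -170,"dz": -100,"wx": 0,"wy": 0,"wz": 0},
    {"dx": -60,"dy": -204,"dz": -100,"wx": 0,"wy": 0,"wz": 0},
    {"dx": -75,"dy": -238,"dz": -100,"wx": 0,"wy": 0,"wz": 0},
    {"dx": -90,"dy": -268,"dz": -100,"wx": 0,"wy": 0,"wz": 0},
    {"dx": -90,"dy": -268,"dz": -100,"wx": 0,"wy": 0,"wz": 0},
    {"dx": -90,"dy": -268,"dz": -100,"wx": 0,"wy": 0,"wz": 0}
  ]
}}

```text
clock: 6.4
position: [0.4931, 0.0009, 0.2596]
tcp_rot: [0.999, 0.036, 0.0, 0.0]
ft_force: [-0.3, -0.3, -0.2]
opening: 0.0
gripper_force: 0.0
```

```bash
python3 - <<'E'
from fit import *
print(manip.observe()['position'])
k=[-.071,.552]
for c in ['top','scene']:
    p=cams.camera(c); save(p,c+'2')
    for n in ['a','up2','b']: print(c,n,fitring(p,k,YS[n]))
E
```

```text
[0.49308786 0.00085904 0.25964055]
top a (102.1, -0.2633, 0.064)
top up2 (117.4, -0.1275, -0.013)
top b (123.7, 0.0204, -0.949)
scene a (89.3, -0.2626, 0.064)
scene up2 (63.2, -0.1269, -0.005)
scene b (43.0, 0.0031, -0.402)
```

>>> {"op": "servo_tool", "data": {
  "targets": [
    {"dx": 0,"dy": 0,"dz": 30,"wx": 0,"wy": 0,"wz": 0},
    {"dx": 0,"dy": 0,"dz": 60,"wx": 0,"wy": 0,"wz": 0},
    {"dx": 0,"dy": 0,"dz": 85,"wx": 0,"wy": 0,"wz": 0},
    {"dx": 0,"dy": 0,"dz": 100,"wx": 0,"wy": 0,"wz": 0},
    {"dx": 0,"dy": 0,"dz": 100,"wx": 0,"wy": 0,"wz": 0},
    {"dx": 4,"dy": 0,"dz": 100,"wx": 0,"wy": 0,"wz": 0},
    {"dx": 7,"dy": 0,"dz": 100,"wx": 0,"wy": 0,"wz": 0},
    {"dx": 9,"dy": 0,"dz": 100,"wx": 0,"wy": 0,"wz": 0},
    {"dx": 11,"dy": 0,"dz": 100,"wx": 0,"wy": 0,"wz": 0},
    {"dx": 13,"dy": 0,"dz": 100,"wx": 0,"wy": 0,"wz": 0},
    {"dx": 15,"dy": 0,"dz": 100,"wx": 0,"wy": 0,"wz": 0},
    {"dx": 17,"dy": 0,"dz": 100,"wx": 0,"wy": 0,"wz": 0},
    {"dx": 19,"dy": 0,"dz": 100,"wx": 0,"wy": 0,"wz": 0},
    {"dx": 21,"dy": 0,"dz": 100,"wx": 0,"wy": 0,"wz": 0},
    {"dx": 23,"dy": 0,"dz": 100,"wx": 0,"wy": 0,"wz": 0}
  ]
}}

```text
clock: 8.0
position: [0.5157, 0.0019, 0.1593]
tcp_rot: [0.999, 0.035, 0.0, -0.0]
ft_force: [-2.4, -0.5, 0.6]
opening: -0.0005
gripper_force: 1.1
```

>>> {"op": "servo_tool", "data": {
  "targets": [
    {"dx": 2,"dy": 0,"dz": 0,"wx": 0,"wy": 0,"wz": 0},
    {"dx": 4,"dy": 0,"dz": 0,"wx": 0,"wy": 0,"wz": 0},
    {"dx": 6,"dy": 0,"dz": 0,"wx": 0,"wy": 0,"wz": 0},
    {"dx": 7,"dy": 0,"dz": 0,"wx": 0,"wy": 0,"wz": 0},
    {"dx": 8,"dy": 0,"dz": 0,"wx": 0,"wy": 0,"wz": 0},
    {"dx": 8,"dy": 0,"dz": 0,"wx": 0,"wy": 0,"wz": 0},
    {"dx": 8,"dy": 0,"dz": 0,"wx": 0,"wy": 0,"wz": 0}
  ]
}}

```text
clock: 8.7
position: [0.5238, 0.0024, 0.1593]
tcp_rot: [0.999, 0.035, 0.0, 0.0]
ft_force: [-0.8, -0.2, 0.7]
opening: 0.0001
gripper_force: 0.5
```

>>> {"op": "servo_tool", "data": {
  "targets": [
    {"dx": -8,"dy": 0,"dz": 0,"wx": 0,"wy": 0,"wz": 0},
    {"dx": -20,"dy": 0,"dz": 0,"wx": 0,"wy": 0,"wz": 0},
    {"dx": -30,"dy": 0,"dz": 0,"wx": 0,"wy": 0,"wz": 0},
    {"dx": -30,"dy": 0,"dz": -30,"wx": 0,"wy": 0,"wz": 0},
    {"dx": -30,"dy": 0,"dz": -65,"wx": 0,"wy": 0,"wz": 0},
    {"dx": -30,"dy": 0,"dz": -100,"wx": 0,"wy": 0,"wz": 0},
    {"dx": -15,"dy": 34,"dz": -100,"wx": 0,"wy": 0,"wz": 0},
    {"dx": 0,"dy": 68,"dz": -100,"wx": 0,"wy": 0,"wz": 0},
    {"dx": 15,"dy": 102,"dz": -100,"wx": 0,"wy": 0,"wz": 0},
    {"dx": 30,"dy": 136,"dz": -100,"wx": 0,"wy": 0,"wz": 0},
    {"dx": 45,"dy": 170,"dz": -100,"wx": 0,"wy": 0,"wz": 0},
    {"dx": 60,"dy": 204,"dz": -100,"wx": 0,"wy": 0,"wz": 0},
    {"dx": 75,"dy": 238,"dz": -100,"wx": 0,"wy": 0,"wz": 0},
    {"dx": 88,"dy": 268,"dz": -100,"wx": 0,"wy": 0,"wz": 0},
    {"dx": 88,"dy": 268,"dz": -100,"wx": 0,"wy": 0,"wz": 0},
    {"dx": 88,"dy": 268,"dz": -100,"wx": 0,"wy": 0,"wz": 0}
  ]
}}

```text
clock: 10.3
position: [0.6291, -0.2588, 0.2585]
tcp_rot: [0.999, 0.035, -0.001, -0.001]
ft_force: [-0.0, -0.4, -0.2]
opening: -0.0001
gripper_force: 0.0
```

```bash
python3 - <<'E'
from fit import *
print(manip.observe()['position'])
k=[-.071,.552]
for c in ['top','scene']:
    p=cams.camera(c); save(p,c+'3')
    for n in ['up1','b','up2']: print(c,n,fitring(p,k,YS[n]))
E
```

```text
[ 0.62911819 -0.25883383  0.25847516]
top up1 (132.9, 0.1521, -0.027)
top b (142.3, 0.0039, -0.033)
top up2 (96.4, -0.1269, -0.007)
scene up1 (72.1, 0.169, 0.06)
scene b (73.0, 0.0036, -0.026)
scene up2 (31.8, -0.1223, 0.449)
```

>>> {"op": "servo_tool", "data": {
  "targets": [
    {"dx": 0,"dy": 0,"dz": 30,"wx": 0,"wy": 0,"wz": 0},
    {"dx": 0,"dy": 0,"dz": 60,"wx": 0,"wy": 0,"wz": 0},
    {"dx": 0,"dy": 0,"dz": 85,"wx": 0,"wy": 0,"wz": 0},
    {"dx": 0,"dy": 0,"dz": 99,"wx": 0,"wy": 0,"wz": 0},
    {"dx": 0,"dy": 0,"dz": 99,"wx": 0,"wy": 0,"wz": 0},
    {"dx": -6,"dy": 0,"dz": 99,"wx": 0,"wy": 0,"wz": 0},
    {"dx": -13,"dy": 0,"dz": 99,"wx": 0,"wy": 0,"wz": 0},
    {"dx": -19,"dy": 0,"dz": 99,"wx": 0,"wy": 0,"wz": 0},
    {"dx": -23,"dy": 0,"dz": 99,"wx": 0,"wy": 0,"wz": 0},
    {"dx": -26,"dy": 0,"dz": 99,"wx": 0,"wy": 0,"wz": 0},
    {"dx": -28,"dy": 0,"dz": 99,"wx": 0,"wy": 0,"wz": 0},
    {"dx": -29,"dy": 0,"dz": 99,"wx": 0,"wy": 0,"wz": 0},
    {"dx": -30,"dy": 0,"dz": 99,"wx": 0,"wy": 0,"wz": 0},
    {"dx": -31,"dy": 0,"dz": 99,"wx": 0,"wy": 0,"wz": 0},
    {"dx": -32,"dy": 0,"dz": 99,"wx": 0,"wy": 0,"wz": 0},
    {"dx": -32,"dy": 0,"dz": 99,"wx": 0,"wy": 0,"wz": 0},
    {"dx": -32,"dy": 0,"dz": 99,"wx": 0,"wy": 0,"wz": 0}
  ]
}}

```text
clock: 12.1
position: [0.5986, -0.2611, 0.1605]
tcp_rot: [0.999, 0.035, 0.0, 0.0]
ft_force: [1.9, -0.6, 0.8]
opening: -0.0002
gripper_force: 0.9
```

>>> {"op": "servo_tool", "data": {
  "targets": [
    {"dx": -1,"dy": 0,"dz": 0,"wx": 0,"wy": 0,"wz": 0},
    {"dx": -1,"dy": 0,"dz": 0,"wx": 0,"wy": 0,"wz": 0},
    {"dx": 6,"dy": 0,"dz": 0,"wx": 0,"wy": 0,"wz": 0},
    {"dx": 18,"dy": 0,"dz": 0,"wx": 0,"wy": 0,"wz": 0},
    {"dx": 30,"dy": 0,"dz": 0,"wx": 0,"wy": 0,"wz": 0},
    {"dx": 30,"dy": 0,"dz": -30,"wx": 0,"wy": 0,"wz": 0},
    {"dx": 30,"dy": 0,"dz": -65,"wx": 0,"wy": 0,"wz": 0},
    {"dx": 30,"dy": 0,"dz": -100,"wx": 0,"wy": 0,"wz": 0},
    {"dx": 0,"dy": 30,"dz": -100,"wx": 0,"wy": 0,"wz": 0},
    {"dx": -30,"dy": 60,"dz": -100,"wx": 0,"wy": 0,"wz": 0},
    {"dx": -60,"dy": 90,"dz": -100,"wx": 0,"wy": 0,"wz": 0},
    {"dx": -90,"dy": 120,"dz": -100,"wx": 0,"wy": 0,"wz": 0},
    {"dx": -120,"dy": 150,"dz": -100,"wx": 0,"wy": 0,"wz": 0},
    {"dx": -150,"dy": 180,"dz": -100,"wx": 0,"wy": 0,"wz": 0},
    {"dx": -180,"dy": 210,"dz": -100,"wx": 0,"wy": 0,"wz": 0},
    {"dx": -210,"dy": 240,"dz": -100,"wx": 0,"wy": 0,"wz": 0},
    {"dx": -230,"dy": 260,"dz": -100,"wx": 0,"wy": 0,"wz": 0},
    {"dx": -230,"dy": 260,"dz": -100,"wx": 0,"wy": 0,"wz": 0},
    {"dx": -230,"dy": 260,"dz": -100,"wx": 0,"wy": 0,"wz": 0}
  ]
}}

```text
clock: 14.0
position: [0.3872, -0.5367, 0.2597]
tcp_rot: [0.999, 0.035, -0.0, -0.001]
ft_force: [-1.0, 0.3, -0.9]
opening: -0.0004
gripper_force: 0.0
```

```bash
python3 - <<'E'
from fit import *
s=manip.observe(); print(s['clock'],s['position'],np.abs(s['joint_vel']).max())
k=[-.071,.552]
for c in ['top','scene']:
    p=cams.camera(c); save(p,c+'4')
    for n in YS: print(c,n,fitring(p,k,YS[n]))
    for q in ['spool_green','spool_orange','tape_roll','finish_bottle']:
        for r in cams.cut_out(p,q)[:1]: print(q,np.round(r['bbox']))
a=cv2.imread('pics/top4.png')[190:300,200:540]; cv2.imwrite('pics/tc4.png',cv2.resize(a,None,fx=2.35,fy=2.35,interpolation=2))
E
```

```text
14.0 [ 0.38715349 -0.53672425  0.25972466] 0.03217336780485547
top up1 (119.8, 0.152, -0.037)
top b (130.7, 0.004, -0.031)
top up2 (118.5, -0.1275, -0.012)
top a (101.6, -0.2635, -0.027)
spool_green [325. 318. 342. 334.]
spool_orange [383. 309. 401. 321.]
tape_roll [373. 161. 423. 202.]
finish_bottle [270. 183. 287. 200.]
scene up1 (59.6, 0.169, 0.06)
scene b (59.4, 0.0037, -0.027)
scene up2 (63.5, -0.1193, 0.024)
scene a (86.5, -0.2626, -0.005)
spool_green [253. 228. 267. 257.]
spool_orange [225. 282. 242. 306.]
tape_roll [331. 361. 385. 420.]
finish_bottle [400. 246. 425. 280.]
```

View pics/tc4.png

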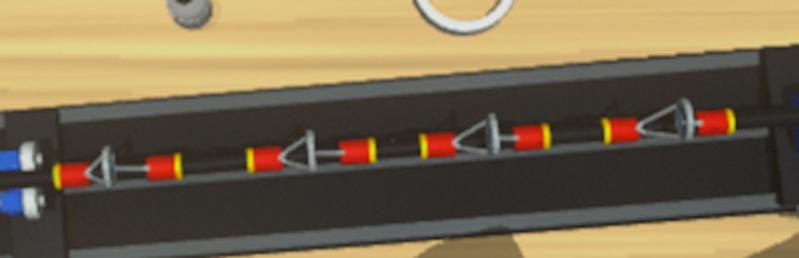

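All four rings now line up along the rod, at crop (107,165), (310,150), (491,133) and (685,120). They read within 0.03 rad of each other in the top view, and the loose items have not moved. I'm handing in.

```bash
python3 -c "
from plant import manip
print(manip.hand_in())"
```

```text
the job is handed in; nothing more can be done
None
```

I pushed guides a and b back upright and handed the job in: in the last top view they read within about 0.03 rad of the straight guides, the loose items had not visibly moved, and no verdict was returned.

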